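# Check the loudspeaker with a contact pickup

### The job

Sound check of the tilting desk loudspeaker: first turn the pointer handle on the grey volume unit until it points along the long line on the unit's top, and let go of it. Then take the aluminium contact pickup by its stem and hold its disc flat and flush against the sloping grille, inside the ring, pressing with about 10 N, and finish while still holding it there so that a reading can be taken. Do not push the loudspeaker out of its tilt, press harder than about 20 N, or disturb the other things on the desk.

Things in the scene. Friction and masses are not known exactly. Their poses are not given: they have to be found in the camera images.
- volume_unit: Volume unit: a grey box fixed on the desk, 120 x 120 x 45 mm high, left or right on the desk, turned up to 0.3 rad; origin under its centre. On top a black pointer handle turns about the vertical axis through its centre. x runs from that axis along the long line on its top (away from the robot's side), y to the left, z up
- volume_axis (a point): Point on the handle's turning axis, 66 mm above the desk, half-way up the handle's bar; axes of the volume unit. The bar is 14 mm wide, 26 mm high (53 to 79 mm above the desk, on a 12 mm thick neck) and reaches from 18 mm behind the axis to 38 mm ahead of it, plus a narrow 8 mm tip; the longer end points
- volume (a joint): Angle of the pointer handle, rad: 0 when it points along the unit's y, growing clockwise seen from above, 1.571 when it points along the long line (the unit's x). Range 0 to 2.8; light friction of about 0.06 N m, stays where it is left
- pickup_grip (a point): Contact pickup, aluminium, loose, 0.11 to 0.21 kg: a flat disc 60 mm across and 8 mm thick, with a round stem 22 mm across rising from its middle to 54 mm (and a 12 mm stud up to 58 mm). It starts disc down on the desk, stem up. This point is on the stem's axis, 34 mm above the underside of the disc; z points up along the stem. Round, so its yaw does not matter
- pickup_foot (a point): Centre of the underside of the pickup's disc, the flat face that goes on the grille; z points up along the stem
- pickup: The pickup as a whole; its origin is the centre of the disc's underside
- grille (a point): Centre of the loudspeaker's flat rigid grille face, 130 (x) by 170 mm (y), 0.12 to 0.13 m above the desk. z points out of the face (up and towards the robot's side), y level to the left, x up the slope. A grey ring (inner diameter 88 mm) lies around it. The face leans 0.3 to 0.68 rad from level, differently each time, and is turned up to 0.3 rad; nothing stands above it
- head: The loudspeaker's black box, 130 x 170 x 75 mm, in a steel yoke 200 mm wide that is fixed on the desk. Its origin is on the tilt hinge, 100 mm above the desk and 30 mm under the grille's centre; axes as for the grille. Its far upper edge reaches up to 170 mm above the desk. The hinge is stiff (slips at about 5 N m)
- mouse: Bystander, loose: computer mouse, 100 x 58 x 33 mm. Leave alone; origin at the centre of its underside
- mug: Bystander, loose: white ceramic mug, 80 mm across, 95 mm high, with a handle. Leave alone; origin at the centre of its underside
- adapter: Bystander, loose: black mains adapter block, 75 x 55 x 30 mm. Leave alone; origin at the centre of its underside
- marker: Bystander, loose: black marker pen, 130 mm long, 13 mm thick. Leave alone; origin at the centre of its underside
- remote: Bystander, loose: black remote control, 150 x 45 x 18 mm. Leave alone; origin at the centre of its underside
- tin: Bystander, loose: round steel tin, 66 mm across, 38 mm high. Leave alone; origin at the centre of its underside
There are look-alikes about, which are no part of the job. Leave any brown or white look-alike of the part that bears grille alone.

How it is judged:
On the way, in this order (a step that is already met when the one before it is completed fails the run):
1. the volume handle points along the long line, within 0.15 rad, and is let go (value of joint volume between 1.421 and 1.721 rad and contact force between each of the arm, the fingers and volume_unit below 0.1 N), for 0.2 s.
2. the pickup is held in the fingers, clear of the desk (contact force between the fingers and pickup above 3 N and height (world z) of pickup_foot above 0.03 m), for 0.2 s.
3. the pickup's disc is held flush on the grille (angle between the z axis of pickup_foot and the z axis of grille, either way round below 0.05 rad and z of pickup_foot in the frame of grille between -0.004 and 0.003 m and distance between pickup_foot and grille below 0.014 m and contact force between pickup and head between 4 and 25 N and contact force between the fingers and pickup above 3 N), for 0.3 s.
At the end, for the whole second after the job is handed in: The volume handle points along the long line within 0.15 rad. The pickup is held in the fingers, its disc flush on the grille (faces parallel within 0.05 rad, no gap over 3 mm), its centre within 14 mm of the grille's centre, pressed with 4 to 25 N (all of step 3 and value of joint volume between 1.421 and 1.721 rad); the arm keeps its last pose, push and grip.
It fails at once if a bystander is moved by more than 40 mm (distance of any of mouse, mug, adapter, marker, remote, tin from where it was at the start of the episode above 0.04 m).
It fails at once if the grille is pushed by more than 10 mm out of its place (distance of grille from where it was at the start of the episode above 0.01 m).
It fails at once if the pickup is pressed on the loudspeaker with more than 40 N (contact force between pickup and head above 40 N).
It also fails if it takes over 51 s, if anything falls off the work surface, if the arm or the gripper's body presses on something with over 40 N, if the wrist force passes 120 N, or if a joint passes its speed limit or range.

### The arm

A 6-joint arm with a two-finger parallel gripper is mounted at the origin on the work surface. World frame = base frame: x ahead of the robot, y to its left, z up, the work surface at z = 0. Lengths are in m, angles in rad, forces in N, time in s.
With the tool pointing down it reaches from about 0.35 to 0.775 m from the base axis. Payload 5.5 kg.
Tool frame: the origin (TCP) lies between the finger pads; the fingertips stand env.nose_length ahead of it and the grasp point (between the pads) lies 8 mm behind it (env.nose_length is the distance from the TCP to the fingertips, in m); z points along the fingers, y is the direction in which the jaws open and shut (so a half turn about z gives the same grasp; the last joint's range is limited). The gripper opens to 85 mm and grips with 20 to 120 N. Pads are 22 mm wide; open, the fingers measure 114 mm over their backs; the gripper's body (76 mm by 85 mm) begins 54 mm behind the grasp point. The pads swing forward as they close: fully open they stand 13 mm farther back than shut.
Start: joints at [-1.243, 0.313, 0.046, 1.304, 0, 1.431], TCP at [0.259, -0.513, 0.242] pointing down, gripper open.
Joint ranges: [-2.76, 2.76], [-0.86, 1.69], [-1.03, 1.26], [-2.2, 2.34], [-1.47, 1.5], [-3.14, 3.14]. Speed limits (rad/s): [2.57, 2.57, 3.14, 3.14, 3.14, 3.14].

### API

Orientations are given as a unit quaternion [w, x, y, z].
In Python, from workcell import env gives the robot as it stands. The module is installed in compiled form; this text tells all that it offers.
- The arm moves only by the shell command python3 -m creep 'ROWS' [FORCE]. ROWS is a JSON object of lists of equal length, an entry for each row: "hand": the finger opening in mm, from 0 to 85.4; "delta_pos": the shift along the tool's x, y, z scaled (see below), a list of three; "turn": the turn about the tool's z scaled (see below). In form: {"hand": [hand, ...], "delta_pos": [[dx, dy, dz], ...], "turn": [turn, ...]}. A call has exactly 5 rows; each row shifts and turns the commanded pose from where the row before left it, along the tool's axes as they then stand; what a row does not reach is not made up. The controller multiplies each number of a shift by 0.8 m and each number of a turn by 5 degrees. A row lasts 1/12 s, in which the tool goes at most 41.7 mm and 7.16 degrees, less where a joint would pass 70% of its speed; a pose out of reach is approached as far as the arm can. A call with a number of a shift or a turn outside -1 to 1 is refused whole. A call with a gripper value outside its range is refused whole. The fingers move at their own pace and stop on an object; FORCE is the grip in N (left out, the last holds). Time passes only in rows, so rows that do not move let the fingers close, or fill a call up. It gives the time, the measured TCP pose, the force and the opening at its end, in the units of the state.
- env.get_state(): the state, without advancing time (a new reading comes with each control period).
- env.read_camera(name): name is "side" or "top"; returns a dict with "pixels" (400x640x3 uint8, red, green, blue), "depth" (400x640 float32, m along the optical axis (not along the pixel's ray), 0 where there is no reading), "fx", "fy", "cx", "cy" (pixels), "origin" and "orientation" of the camera in the world. Camera axes: x right, y down, z forward; pixel columns grow to the right and rows downward; lengths in m; the calibration is good to about 2 mm. A picture is of the moment at which its call begins.
- env.hand_in(): hands the job in, once; it reports no verdict.
Trained networks look in the newest picture that a camera, given by its name, has taken for a name from the list of things; names that differ only in an ending like _2 or _b are one class to them, and where a whole thing is asked for, a point or a joint stands for the part that bears it (a point fixed in the world has none). Each returns a list of dicts, best first, with "score" (0 to 1); they miss things now and then, are a little off and sometimes report something else, mostly with a low value. They report only what shows in the picture. A call takes as long as a camera call. They do not tell look-alikes from the thing itself.
- env.find_in(camera, target): "location" ([row, column] in pixels, amid what is visible of it).
- env.pinpoint(camera, target): "location" ([row, column] in pixels: a listed point, or the origin of a listed thing).
The state is a dict: "clock": time; "joint_pos": joint angles; "qvel": joint speeds; "tau": joint torques, N m; "tcp_pos": TCP position; "orientation": TCP orientation; "wrist_force": force on the tool from outside, world axes, zero at the start; "ft_torque": the same for the moment, N m; "finger_gap": finger opening in m.
Only numpy, scipy, OpenCV 4.12 (cv2) and the standard library are available. Lean on these libraries where they do the work, as an engineer would, in place of code of your own. Each camera call takes 0.05 s, during which the arm holds its last target.

## Working session

There is one attempt and no reset: what is moved stays moved. The work goes in short steps, Python scripts to look and compute and a shell command to move; the robot and the scene stay as the last step left them, time stands still between calls to the robot, and variables do not carry over. Pictures are saved under pics/ and viewed, and the job is handed in when it is done.

```bash
mkdir -p pics
cat > h.py <<'E'
import numpy as np, cv2, json
from workcell import env
from scipy.spatial.transform import Rotation as R
def rot(q): return R.from_quat([q[1],q[2],q[3],q[0]]).as_matrix()
def grab(n):
    c=env.read_camera(n); return c
def world(c,r,col,d=None):
    if d is None: d=c["depth"][int(round(r)),int(round(col))]
    p=np.array([(col-c["cx"])/c["fx"]*d,(r-c["cy"])/c["fy"]*d,d])
    return np.array(c["origin"])+rot(c["orientation"])@p
def cloud(c):
    h,w=c["depth"].shape; v,u=np.mgrid[:h,:w]; d=c["depth"]
    p=np.stack([(u-c["cx"])/c["fx"]*d,(v-c["cy"])/c["fy"]*d,d],-1)
    return p@rot(c["orientation"]).T+np.array(c["origin"])
def ray(c,r,col):
    v=rot(c["orientation"])@np.array([(col-c["cx"])/c["fx"],(r-c["cy"])/c["fy"],1]); return np.array(c["origin"]),v/np.linalg.norm(v)
def tri(c1,p1,c2,p2):
    o1,d1=ray(c1,*p1);o2,d2=ray(c2,*p2)
    A=np.stack([d1,-d2],1); s=np.linalg.lstsq(A,o2-o1,rcond=None)[0]
    a=o1+s[0]*d1;b=o2+s[1]*d2
    return (a+b)/2,np.linalg.norm(a-b)
E
python3 - <<'E'
from h import *
print(env.get_state(), env.nose_length)
C={}
for n in("side","top"):
    c=grab(n);C[n]=c
    cv2.imwrite(f"pics/{n}0.png",c["pixels"][:,:,::-1]); np.save(f"{n}0.npy",c,allow_pickle=True)
    print(n,c["origin"],c["orientation"],c["fx"],c["cx"],c["cy"])
    for t in["volume_unit","volume_axis","volume","pickup_grip","pickup_foot","grille","head","mouse","mug","adapter","marker","remote","tin"]:
        for f in("pinpoint","find_in"):
            try: r=getattr(env,f)(n,t)
            except Exception as e: print(n,t,f,e);continue
            print(n,t,f,[(np.round(k["location"],1).tolist(),round(k["score"],2)) for k in r][:4])
print(env.get_state()["clock"])
E
```

```text
{'clock': 0.0, 'joint_pos': array([-1.24260577e+00,  3.14010710e-01,  4.49668362e-02,  1.30360125e+00,
        3.23804003e-05,  1.43118487e+00]), 'qvel': array([ 0.0005201 , -0.00128579,  0.000342  , -0.00016528,  0.00144634,
       -0.0002425 ]), 'tau': array([ 8.19810484e-04, -4.80626929e+01,  2.98533314e+01,  1.93228171e-02,
       -3.29172180e-04, -6.63966716e-06]), 'tcp_pos': array([ 0.25911466, -0.51275169,  0.24139803]), 'orientation': array([-9.21817481e-04,  9.72769235e-01,  2.31773942e-01, -7.09138250e-05]), 'wrist_force': array([-0.72904396,  0.48895845, -0.04826503]), 'ft_torque': array([-0.03774532,  0.02282469, -0.00282941]), 'finger_gap': 0.08558601326436559} 0.011
side [0.33152975 0.64481075 0.66636005] [ 0.04319063 -0.08472791  0.89941294 -0.42662878] 380.6385974060271 311.9556305985264 200.87660085516757
side volume_unit pinpoint [([337.5, 258.9], 0.73)]
side volume_unit find_in [([332.3, 257.7], 0.92)]
side volume_axis pinpoint [([318.2, 259.5], 0.75)]
side volume_axis find_in [([334.3, 260.3], 0.97)]
side volume pinpoint it knows: adapter, grille, head, marker, mo
[... 2439 characters left out ...]
.6], 0.63), ([149.0, 322.7], 0.56)]
top head find_in [([288.7, 448.0], 0.98), ([145.3, 321.7], 0.73), ([296.2, 182.2], 0.59), ([183.1, 211.6], 0.32)]
top mouse pinpoint [([216.0, 268.9], 0.56), ([182.7, 424.0], 0.5)]
top mouse find_in []
top mug pinpoint [([122.7, 407.1], 0.73)]
top mug find_in [([116.9, 411.8], 0.69)]
top adapter pinpoint [([132.3, 227.7], 0.58)]
top adapter find_in [([127.6, 226.7], 0.73)]
top marker pinpoint [([191.7, 216.5], 0.62), ([216.1, 337.3], 0.55)]
top marker find_in [([215.9, 338.7], 0.67)]
top remote pinpoint [([221.9, 357.3], 0.97)]
top remote find_in [([219.6, 360.0], 0.62)]
top tin pinpoint [([214.7, 305.8], 0.65)]
top tin find_in [([216.1, 304.0], 0.89)]
2.6
```

View pics/side0.png

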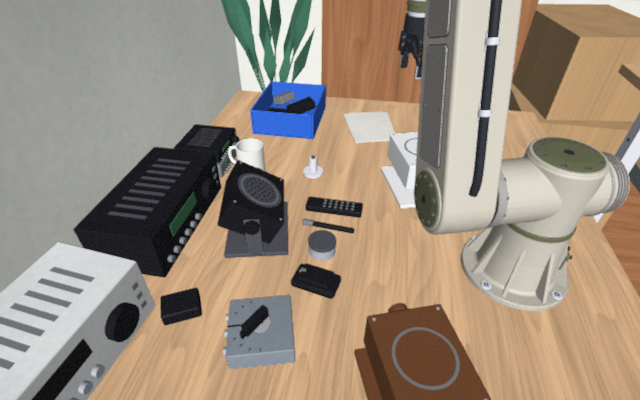

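View pics/top0.png

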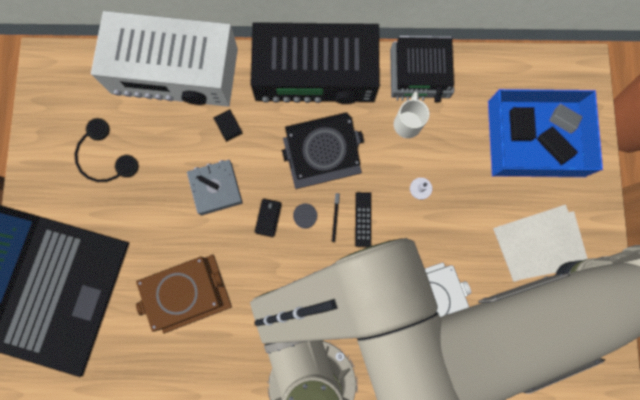

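The side view shows the speaker at about (200,254), the pickup upright at (170,313), and the volume unit at (332,258) with its handle off the line. In the top view they're at (147,323), (187,421) and (188,215). The brown (290,180) and white (290,445) look-alikes sit nearer the robot. Next I'll measure from the saved clouds.

```bash
cat > m.py <<'E'
from h import *
C={n:np.load(f"{n}0.npy",allow_pickle=True).item() for n in("side","top")}
s,t=C["side"],C["top"]
for nm,a,b in[("vol axis",(318.2,259.5),(183.8,212.9)),("vol unit",(337.5,258.9),(190.6,216.5)),("pk grip",(163.8,315.5),(183.5,420.7)),("pk foot",(171.2,313.6),(187.9,421.8)),("grille",(187.3,257.3),(144.7,323.4)),("mug",(173.2,250.2),(122.7,407.1)),("adapter",(308.6,185.1),(132.3,227.7)),("mouse",(282.8,317.7),(216,268.9))]:
    print(nm,*[np.round(x,4) for x in tri(s,a,t,b)])
ct=cloud(t);cs=cloud(s)
print("valid",(t["depth"]>0).mean(),(s["depth"]>0).mean())
# desk plane
for n,c in(("top",ct),("side",cs)):
    z=c[...,2][(C[n]["depth"]>0)]; print(n,"desk z mode",np.median(z[np.abs(z)<.01]))
# grille plane: points within 55mm of triangulated centre, top & side
g=tri(s,(187.3,257.3),t,(144.7,323.4))[0]
for n,c in(("top",ct),("side",cs)):
    m=(C[n]["depth"]>0)&(np.linalg.norm(c-g,axis=-1)<.042); P=c[m]
    for k in range(5):
        o=P.mean(0);u,sv,vt=np.linalg.svd(P-o,full_matrices=False); nrm=vt[2]*np.sign(vt[2][2]); r=(P-o)@nrm; P=P[np.abs(r)<max(.003,2*r.std())]
    print(n,len(P),"n",nrm.round(4),"lean",np.arccos(nrm[2]),"yaw of -n xy",np.arctan2(-nrm[1],-nrm[0]),"std",r.std(),"plane z at g", o[2]-(nrm[:2]@(g[:2]-o[:2]))/nrm[2])
# volume box top
for n,c in(("top",ct),("side",cs)):
    m=(C[n]["depth"]>0)&(np.abs(c[...,2]-.045)<.004)&(np.linalg.norm(c[...,:2]-np.array([.5,.0])[None]*0-tri(s,(337.5,258.9),t,(190.6,216.5))[0][:2],axis=-1)<.1)
    P=c[m]; rc=cv2.minAreaRect((P[:,:2]*1000).astype(np.float32)); print(n,m.sum(),rc,P[:,2].mean())
    m=(C[n]["depth"]>0)&(c[...,2]>.066)&(c[...,2]<.085)&(np.linalg.norm(c[...,:2]-np.array(rc[0])/1000,axis=-1)<.06)
    P=c[m]; rh=cv2.minAreaRect((P[:,:2]*1000).astype(np.float32)); print("handle",m.sum(),rh,P[:,2].mean(),P.mean(0)-np.r_[np.array(rc[0])/1000,0]); np.save(f"hd_{n}.npy",P)
# pickup
p=tri(s,(163.8,315.5),t,(183.5,420.7))[0]
for n,c in(("top",ct),("side",cs)):
    q=(C[n]["depth"]>0)&(np.linalg.norm(c[...,:2]-p[:2],axis=-1)<.06)
    for lo,hi in((.004,.014),(.02,.05),(.05,.065)):
        P=c[q&(c[...,2]>lo)&(c[...,2]<hi)]
        if len(P): print(n,lo,len(P),P.mean(0).round(4),P.min(0).round(4),P.max(0).round(4))
E
python3 m.py
python3 - <<'E'
import cv2,numpy as np
s=cv2.imread('pics/side0.png');t=cv2.imread('pics/top0.png')
a=cv2.resize(s[270:380,190:320],(390*1,330));b=cv2.resize(t[150:230,170:260],(371,330))
cv2.imwrite('pics/vz.png',np.hstack([a,b]))
E
```

```text
vol axis [0.5083 0.2657 0.0583] 0.0046
vol unit [ 0.5086  0.2681 -0.0048] 0.0077
pk grip [ 0.5122 -0.2862  0.0374] 0.0171
pk foot [ 0.5138 -0.2965  0.0016] 0.0046
grille [ 0.5955 -0.0231  0.1327] 0.0059
mug [ 0.7045 -0.2622 -0.0068] 0.0019
adapter [0.6711 0.2418 0.0095] 0.0076
mouse [0.4288 0.1214 0.0024] 0.0111
valid 0.9961015625 0.99586328125
top desk z mode 0.0006565733270789131
side desk z mode 4.913078635226942e-05
top 713 n [-0.5    -0.1206  0.8576] lean 0.5402747498088767 yaw of -n xy 0.23669258291152653 std 0.0019443244019413883 plane z at g 0.1303976716888694
side 585 n [-0.4944 -0.1226  0.8606] lean 0.5343998446339053 yaw of -n xy 0.24302336951102438 std 0.0008979188212314322 plane z at g 0.1306296904175359
top 1543 ((507.68463134765625, 267.0835876464844), (120.91152954101562, 120.0192642211914), 16.919954299926758) 0.04515345048528214
handle 133 ((513.6517333984375, 278.9042663574219), (63.98235321044922, 14.179694175720215), 62.51886749267578) 0.07764412857840992 [0.00414844 0.00898054 0.07764413]
side 3240 ((507.2641906738281, 266.942626953125), (119.97520446777344, 122.35043334960938), 17.1118106842041) 0.044858071895841345
handle 332 ((513.2482299804688, 280.2524108886719), (63.01075744628906, 14.497695922851562), 62.85779571533203) 0.0760689780547904 [0.00445725 0.01346496 0.07606898]
top 0.004 394 [ 0.5108 -0.2877  0.0075] [ 0.4542 -0.3432  0.004 ] [ 0.5715 -0.2277  0.0139]
top 0.02 25 [ 0.5087 -0.2862  0.0355] [ 0.5035 -0.2955  0.0205] [ 0.5226 -0.2812  0.0499]
top 0.05 55 [ 0.5138 -0.2916  0.0557] [ 0.5026 -0.3023  0.0502] [ 0.5243 -0.2805  0.0629]
side 0.004 150 [ 0.5131 -0.2864  0.0083] [ 0.485  -0.3191  0.004 ] [ 0.5435 -0.2625  0.014 ]
side 0.02 61 [ 0.514  -0.2846  0.0359] [ 0.505  -0.2909  0.0203] [ 0.5241 -0.2785  0.0496]
side 0.05 30 [ 0.5153 -0.2905  0.0552] [ 0.5059 -0.3012  0.0519] [ 0.5259 -0.2816  0.0595]
```

View pics/vz.png

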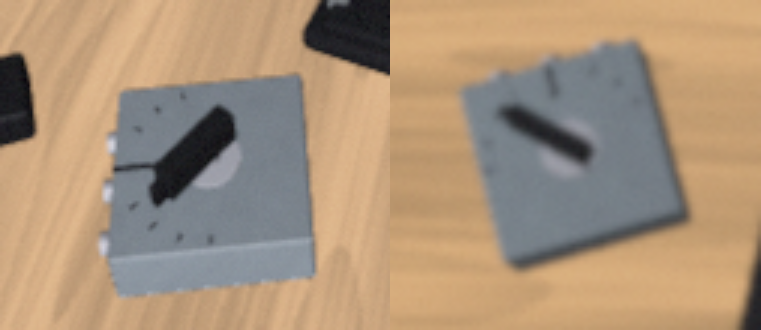

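```bash
python3 -m creep '{"hand":[85,85,85,85,85],"delta_pos":[[0.01,-0.01,0],[0.02,-0.02,0],[0.03,-0.03,0],[0.03,-0.03,0],[0.03,-0.03,0]],"turn":[0,0,0,0,0]}' 20
python3 -m creep '{"hand":[85,85,85,85,85],"delta_pos":[[0.03,-0.03,0],[0.03,-0.03,0],[0.03,-0.03,0],[0.03,-0.03,0],[0.03,-0.03,0]],"turn":[0,0,0,0,0]}'
```

```text
clock: 3.02
tcp_pos: [0.3018, -0.3822, 0.2421]
orientation: [-0.0, 0.973, 0.231, 0.0]
wrist_force: [0.4, 0.2, -0.0]
finger_gap: 0.0853
clock: 3.43
tcp_pos: [0.3546, -0.2207, 0.2424]
orientation: [0.0, 0.973, 0.232, 0.0]
wrist_force: [0.7, 0.1, 0.7]
finger_gap: 0.085
```

```bash
for i in 1 ; do python3 -m creep '{"hand":[85,85,85,85,85],"delta_pos":[[0.03,-0.03,0],[0.03,-0.03,0],[0.03,-0.03,0],[0.03,-0.03,0],[0.03,-0.03,0]],"turn":[0,0,0,0,0]}'; done
python3 -m creep '{"hand":[85,85,85,85,85],"delta_pos":[[0.03,-0.03,0],[0.03,-0.03,0],[0.03,-0.03,0],[0.03,-0.03,0],[0.03,-0.03,0]],"turn":[0,0,0,0,0]}'
python3 -m creep '{"hand":[60,60,60,60,60],"delta_pos":[[0,0,0],[0,0,0],[0,0,0],[0,0,0],[0,0,0]],"turn":[-1,-1,-1,-1,-1]}'
```

```text
clock: 3.85
tcp_pos: [0.4073, -0.0596, 0.2425]
orientation: [0.0, 0.973, 0.232, 0.0]
wrist_force: [-0.1, -0.1, 0.4]
finger_gap: 0.0851
clock: 4.27
tcp_pos: [0.4601, 0.1016, 0.2425]
orientation: [0.0, 0.973, 0.232, 0.0]
wrist_force: [0.7, -0.4, -0.0]
finger_gap: 0.0849
clock: 4.68
tcp_pos: [0.4599, 0.1001, 0.2422]
orientation: [-0.0, 0.898, 0.439, -0.0]
wrist_force: [0.2, -0.1, 0.3]
finger_gap: 0.0598
```

```bash
python3 -m creep '{"hand":[60,60,60,60,60],"delta_pos":[[0,0,0],[0,0,0],[0,0,0],[0,0,0],[0,0,0]],"turn":[-1,-1,-1,-1,-1]}'
python3 -m creep '{"hand":[60,60,60,60,60],"delta_pos":[[0,0,0],[0,0,0],[0,0,0],[0,0,0],[0,0,0]],"turn":[-1,-1,-1,-1,-1]}'
python3 -m creep '{"hand":[60,60,60,60,60],"delta_pos":[[0,0,0],[0,0,0],[0,0,0],[0,0,0],[0,0,0]],"turn":[-1,-1,-1,-1,-1]}'
python3 -m creep '{"hand":[60,60,60,60,60],"delta_pos":[[0,0,0],[0,0,0],[0,0,0],[0,0,0],[0,0,0]],"turn":[-1,-1,-1,-1,-1]}'
python3 -m creep '{"hand":[60,60,60,60,60],"delta_pos":[[0,0,0],[0,0,0],[0,0,0],[0,0,0],[0,0,0]],"turn":[-1,-1,-1,-1,-1]}'
python3 -m creep '{"hand":[60,60,60,60,60],"delta_pos":[[0,0,0],[0,0,0],[0,0,0],[0,0,0],[0,0,0]],"turn":[-1,-1,-1,-1,-1]}'
python3 -m creep '{"hand":[60,60,60,60,60],"delta_pos":[[0,0,0],[0,0,0],[0,0,0],[0,0,0],[0,0,0]],"turn":[-1,-1,-1,-1,-1]}'
python3 -m creep '{"hand":[60,60,60,60,60],"delta_pos":[[0,0,0],[0,0,0],[0,0,0],[0,0,0],[0,0,0]],"turn":[-1,-1,-1,0,0]}'
cat >> h.py <<'E'
def plan(target,yaw=None):
    """remaining shift in scaled tool units, and turn in units of 5 deg (cw positive)"""
    s=env.get_state(); M=rot(s["orientation"]); d=M.T@(np.array(target)-s["tcp_pos"])/.8
    y=np.arctan2(M[1,0],M[0,0]); out=dict(tcp=s["tcp_pos"].round(4),yaw=round(np.degrees(y),2),tilt=round(float(np.arccos(-M[2,2])),4),shift=d.round(4),len_mm=round(float(np.linalg.norm(d)*800),1),t=round(s["clock"],2),q=np.round(s["joint_pos"],3),F=np.round(s["wrist_force"],1),gap=round(s["finger_gap"],4))
    if yaw is not None: out["turn"]=round(((np.degrees(y)-yaw+180)%360-180)/5,3)
    for k,v in out.items(): print(k,v)
E
python3 -c "
from h import *
plan([.5075,.267,.14],62.6+180)"
```

```text
clock: 5.1
tcp_pos: [0.4599, 0.0998, 0.2423]
orientation: [-0.0, 0.782, 0.623, 0.0]
wrist_force: [-0.5, 0.0, 0.1]
finger_gap: 0.0603
clock: 5.52
tcp_pos: [0.4599, 0.0998, 0.2423]
orientation: [-0.0, 0.629, 0.778, -0.0]
wrist_force: [0.6, 0.5, 0.6]
finger_gap: 0.06
clock: 5.93
tcp_pos: [0.4599, 0.0998, 0.2423]
orientation: [-0.0, 0.446, 0.895, 0.0]
wrist_force: [0.3, -0.6, 0.1]
finger_gap: 0.0599
clock: 6.35
tcp_pos: [0.4599, 0.0998, 0.2423]
orientation: [-0.0, 0.241, 0.97, 0.0]
wrist_force: [0.1, 0.2, -0.9]
finger_gap: 0.06
clock: 6.77
tcp_pos: [0.4599, 0.0998, 0.2423]
orientation: [-0.0, 0.026, 1.0, 0.0]
wrist_force: [-0.2, 0.8, 0.1]
finger_gap: 0.0603
clock: 7.18
tcp_pos: [0.4598, 0.0998, 0.2423]
orientation: [-0.0, -0.191, 0.982, 0.0]
wrist_force: [0.0, 1.3, -1.0]
finger_gap: 0.0602
clock: 7.6
tcp_pos: [0.4599, 0.0998, 0.2423]
orientation: [-0.0, -0.399, 0.917, 0.0]
wrist_force: [-0.7, 0.3, -0.2]
finger_gap: 0.06
clock: 8.02
tcp_pos: [0.4601, 0.0997, 0.2423]
orientation: [0.0, -0.513, 0.859, 0.0]
wrist_force: [-0.9, 0.7, -0.4]
finger_gap: 0.06
tcp [0.4601 0.0997 0.2423]
yaw -118.32
tilt 0.0
shift [-0.2122  0.0471  0.1279]
len_mm 201.8
t 8.02
q [ 0.043  0.112 -0.209  1.25   0.    -1.034]
F [-0.9  0.7 -0.4]
gap 0.06
turn -0.184
```

```bash
python3 -m creep '{"hand":[45,45,45,45,45],"delta_pos":[[-0.04,0.009,0.02],[-0.04,0.009,0.025],[-0.04,0.009,0.025],[-0.04,0.009,0.025],[-0.03,0.007,0.02]],"turn":[-0.2,0,0,0,0]}'
python3 -c "
from h import *
plan([.5075,.267,.066],62.6+180)"
```

```text
clock: 8.43
tcp_pos: [0.4999, 0.2524, 0.1488]
orientation: [-0.0, -0.52, 0.854, 0.0]
wrist_force: [0.8, 0.0, 1.1]
finger_gap: 0.045
tcp [0.4999 0.2524 0.1488]
yaw -117.29
tilt 0.0004
shift [-2.060e-02 -1.000e-04  1.035e-01]
len_mm 84.5
t 8.43
q [ 0.324  0.329 -0.166  1.077  0.    -0.77 ]
F [0.8 0.  1.1]
gap 0.045
turn 0.022
```

```bash
python3 -m creep '{"hand":[45,45,45,45,45],"delta_pos":[[-0.01,0,0.02],[-0.008,0,0.02],[0,0,0.02],[0,0,0.02],[0,0,0.02]],"turn":[0,0,0,0,0]}'
python3 -c "
from h import *
plan([.5075,.267,.066],62.6+180)"
```

```text
clock: 8.85
tcp_pos: [0.5063, 0.2634, 0.0694]
orientation: [-0.0, -0.52, 0.854, 0.0]
wrist_force: [-0.4, 0.0, -0.1]
finger_gap: 0.0451
tcp [0.5063 0.2634 0.0694]
yaw -117.31
tilt 0.0002
shift [-0.0047  0.0008  0.0043]
len_mm 5.1
t 8.85
q [ 0.339  0.414 -0.251  0.906 -0.    -0.755]
F [-0.4  0.  -0.1]
gap 0.0451
turn 0.019
```

```bash
python3 -m creep '{"hand":[45,20,10,10,10],"delta_pos":[[-0.0045,0.0008,0.003],[0,0,0],[0,0,0],[0,0,0],[0,0,0]],"turn":[0,0,0,0,0]}' 30
python3 -c "
from h import *
plan([.5075,.267,.066],62.6+180)"
```

```text
clock: 9.27
tcp_pos: [0.5072, 0.2673, 0.069]
orientation: [0.0, -0.521, 0.853, 0.001]
wrist_force: [-4.0, 3.4, 1.4]
finger_gap: 0.013
tcp [0.5072 0.2673 0.069 ]
yaw -117.19
tilt 0.0019
shift [ 0.0002 -0.0005  0.0037]
len_mm 3.0
t 9.27
q [ 0.344  0.418 -0.245  0.907  0.002 -0.752]
F [-4.   3.4  1.4]
gap 0.013
turn 0.042
```

```bash
python3 -m creep '{"hand":[10,10,10,10,10],"delta_pos":[[0,0,0],[0,0,0],[0,0,0],[0,0,0],[0,0,0]],"turn":[0.6,0.9,0.9,0.9,0.9]}'
python3 -m creep '{"hand":[10,10,10,10,10],"delta_pos":[[0,0,0],[0,0,0],[0,0,0],[0,0,0],[0,0,0]],"turn":[0.9,0.9,0.9,0.9,0.9]}'
python3 -c "
from h import *
plan([.5075,.267,.066],17+180)"
```

```text
clock: 9.68
tcp_pos: [0.5073, 0.2673, 0.069]
orientation: [0.0, -0.355, 0.935, 0.001]
wrist_force: [-4.4, 3.2, 3.2]
finger_gap: 0.0131
clock: 10.1
tcp_pos: [0.5072, 0.2672, 0.069]
orientation: [0.0, -0.166, 0.986, 0.001]
wrist_force: [-4.2, 2.6, 2.2]
finger_gap: 0.0135
tcp [0.5072 0.2672 0.069 ]
yaw -160.89
tilt 0.0016
shift [-0.0002 -0.0004  0.0037]
len_mm 3.0
t 10.1
q [ 0.344  0.418 -0.245  0.907  0.002  0.01 ]
F [-4.2  2.6  2.2]
gap 0.0135
turn 0.423
```

Turn the last bit, then open and retreat upward.

```bash
python3 -m creep '{"hand":[10,10,10,35,50],"delta_pos":[[0,0,0],[0,0,0],[0,0,0],[0,0,0],[0,0,0]],"turn":[0.42,0,0,0,0]}'
python3 -m creep '{"hand":[50,50,50,50,50],"delta_pos":[[0,0,0],[0,0,0],[0,0,-0.03],[0,0,-0.04],[0,0,-0.04]],"turn":[0,0,0,0,0]}'
python3 -m creep '{"hand":[50,50,50,50,50],"delta_pos":[[0,0,-0.04],[0.04,0,-0.03],[0.04,0.0,-0.02],[0.03,0.03,0],[0.03,0.03,0]],"turn":[0,0,0,0,0]}'
python3 - <<'E'
from h import *
C={}
for n in("side","top"):
    c=grab(n);C[n]=c;np.save(f"{n}1.npy",c,allow_pickle=True)
    cv2.imwrite(f"pics/{n}1.png",c["pixels"][:,:,::-1])
    P=cloud(c); m=(c["depth"]>0)&(P[...,2]>.066)&(P[...,2]<.085)&(np.linalg.norm(P[...,:2]-np.array([.5075,.267]),axis=-1)<.06)
    if m.sum()>20: print(n,m.sum(),cv2.minAreaRect((P[m][:,:2]*1000).astype(np.float32)),P[m].mean(0))
plan([.513,-.289,.2],193.8)
E
```

```text
clock: 10.52
tcp_pos: [0.5087, 0.2665, 0.0689]
orientation: [0.001, -0.149, 0.989, -0.0]
wrist_force: [1.4, -0.5, 0.3]
finger_gap: 0.0367
clock: 10.93
tcp_pos: [0.507, 0.2659, 0.156]
orientation: [-0.001, -0.149, 0.989, -0.0]
wrist_force: [1.3, 0.3, -0.0]
finger_gap: 0.0498
clock: 11.35
tcp_pos: [0.3867, 0.2787, 0.2296]
orientation: [0.002, -0.148, 0.989, 0.0]
wrist_force: [0.1, 0.3, 0.2]
finger_gap: 0.0499
side 347 ((520.2310791015625, 271.0823059082031), (63.311004638671875, 15.952045440673828), 16.1483211517334) [0.51712626 0.2726932  0.07559164]
top 135 ((520.692138671875, 271.1643371582031), (65.88511657714844, 14.549781799316406), 17.201522827148438) [0.51771525 0.26954059 0.07803081]
tcp [0.383  0.28   0.2287]
yaw -162.62
tilt 0.0008
shift [ 0.0575 -0.7273  0.0354]
len_mm 584.3
t 11.45
q [ 4.610e-01  1.240e-01 -2.280e-01  1.218e+00  1.000e-03  1.580e-01]
F [-0.2  0.  -0. ]
gap 0.0499
turn 0.717
```

View pics/side1.png

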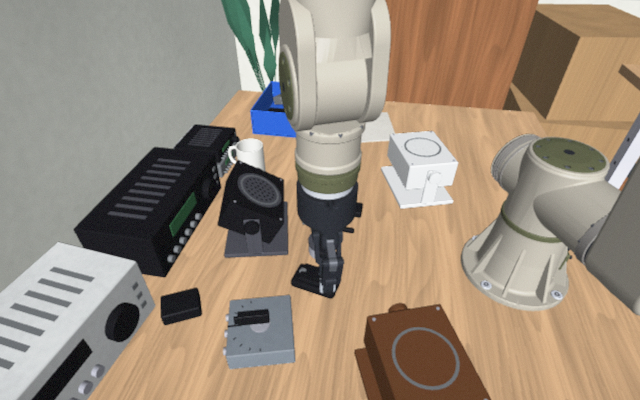

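```bash
cat > g.py <<'E'
from h import *
C={n:np.load(f"{n}0.npy",allow_pickle=True).item() for n in("side","top")}
g=np.array([.5955,-.0231,.1305])
for n in C:
    c=C[n];P=cloud(c)
    nrm=np.array([-.497,-.1216,.859]);nrm/=np.linalg.norm(nrm); o=g
    for it in range(4):
        m=(c["depth"]>0)&(np.abs((P-o)@nrm)<.004)&(np.linalg.norm(P-g,axis=-1)<.115)
        Q=P[m]; 
        A=np.c_[Q[:,:2],np.ones(len(Q))]; k=np.linalg.lstsq(A,Q[:,2],rcond=None)[0]
        nrm=np.array([-k[0],-k[1],1]);nrm/=np.linalg.norm(nrm); o=np.array([g[0],g[1],k@[g[0],g[1],1]])
    y=np.cross([0,0,1],-np.r_[nrm[:2],0]);y=y/np.linalg.norm(y);
    x=np.cross(y,nrm)
    uv=np.c_[(Q-o)@x,(Q-o)@y]*1000
    lab=cv2.connectedComponents(m.astype(np.uint8))[1]; big=np.bincount(lab[m])[0:]; L=big.argmax(); uv=uv[lab[m]==L]
    rc=cv2.minAreaRect(uv.astype(np.float32))
    cen=o+x*rc[0][0]/1000+y*rc[0][1]/1000
    print(n,len(uv),"n",nrm.round(4),"lean",np.arccos(nrm[2]).round(4),"yaw",np.degrees(np.arctan2(-nrm[1],-nrm[0])).round(2),"rect",rc,"centre",cen.round(4), "pct",np.percentile(uv,[1,99],axis=0).round(1).tolist())
s=np.vstack([cv2.resize(C["side"]["pixels"][150:260,205:305],(500,550))]); t=cv2.resize(C["top"]["pixels"][105:195,275:370],(290,275))
cv2.imwrite("pics/gz.png",s[:,:,::-1])
E
python3 g.py
```

```text
side 2375 n [-0.4935 -0.1217  0.8612] lean 0.5332 yaw 13.86 rect ((-7.00396728515625, 0.05879974365234375), (129.7440948486328, 173.35293579101562), 0.2944827377796173) centre [ 0.5896 -0.0245  0.1262] pct [[-70.9, -80.4], [56.7, 84.1]]
top 2847 n [-0.4944 -0.1226  0.8605] lean 0.5345 yaw 13.93 rect ((-6.034797668457031, 0.16245269775390625), (130.6534881591797, 169.2826385498047), 0.15839001536369324) centre [ 0.5904 -0.0242  0.1268] pct [[-69.4, -82.5], [57.2, 82.7]]
```

View pics/gz.png

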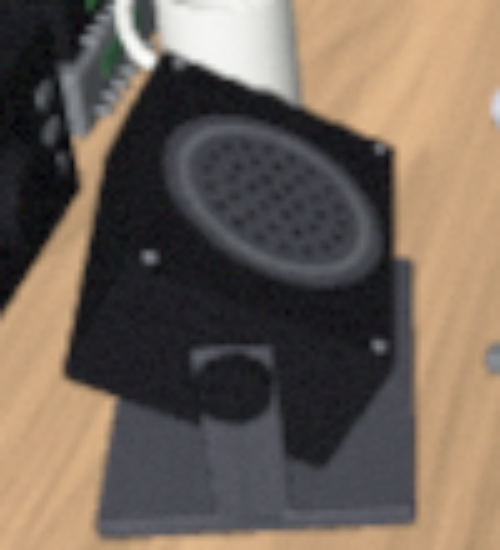

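```bash
python3 -m creep '{"hand":[50,50,50,50,50],"delta_pos":[[0,0,0],[0,-0.03,0],[0,-0.045,0],[0,-0.045,0],[0,-0.045,0]],"turn":[0.7,0,0,0,0]}'
python3 -m creep '{"hand":[50,50,50,50,50],"delta_pos":[[0,-0.045,0],[0,-0.045,0],[0,-0.045,0],[0,-0.045,0],[0,-0.045,0]],"turn":[0,0,0,0,0]}'
python3 -m creep '{"hand":[50,50,50,50,50],"delta_pos":[[0,-0.045,0],[0,-0.045,0],[0,-0.045,0],[0,-0.045,0],[0,-0.045,0]],"turn":[0,0,0,0,0]}'
python3 -c "
from h import *
plan([.514,-.291,.12],193.9)"
```

```text
clock: 11.87
tcp_pos: [0.4185, 0.1495, 0.228]
orientation: [0.0, -0.12, 0.993, -0.0]
wrist_force: [1.3, 0.5, -0.7]
finger_gap: 0.0498
clock: 12.28
tcp_pos: [0.4611, -0.0264, 0.2281]
orientation: [0.0, -0.119, 0.993, -0.0]
wrist_force: [0.6, 0.6, 0.0]
finger_gap: 0.0502
clock: 12.7
tcp_pos: [0.5034, -0.2016, 0.2279]
orientation: [0.0, -0.119, 0.993, -0.0]
wrist_force: [0.7, 0.9, -0.2]
finger_gap: 0.0503
tcp [ 0.5034 -0.2016  0.2279]
yaw -166.35
tilt 0.0008
shift [ 0.0135 -0.1116  0.1349]
len_mm 140.5
t 12.7
q [-0.529  0.254 -0.07   1.246 -0.    -0.767]
F [ 0.7  0.9 -0.2]
gap 0.0503
turn -0.049
```

```bash
python3 -m creep '{"hand":[50,50,50,50,50],"delta_pos":[[0.004,-0.035,0.02],[0.004,-0.03,0.03],[0.004,-0.025,0.035],[0.0,-0.01,0.04],[0,-0.005,0.01]],"turn":[0,0,0,0,0]}'
python3 - <<'E'
from h import *
for n in("side",):
    c=grab(n);np.save(f"{n}2.npy",c,allow_pickle=True)
    cv2.imwrite(f"pics/{n}2.png",c["pixels"][:,:,::-1])
plan([.514,-.291,.028],193.9)
P=cloud(c)
q=(c["depth"]>0)&(np.linalg.norm(P[...,:2]-[.514,-.291],axis=-1)<.04)
for lo,hi in((.004,.014),(.02,.05),(.05,.065)):
    Q=P[q&(P[...,2]>lo)&(P[...,2]<hi)]
    if len(Q): print(lo,len(Q),Q.min(0).round(4),Q.max(0).round(4))
E
```

```text
clock: 13.12
tcp_pos: [0.5113, -0.2836, 0.1147]
orientation: [-0.003, -0.118, 0.993, 0.002]
wrist_force: [-1.4, -0.0, -0.0]
finger_gap: 0.0503
tcp [ 0.5113 -0.2832  0.1151]
yaw -166.42
tilt 0.0073
shift [-0.0015 -0.0109  0.1088]
len_mm 87.5
t 13.17
q [-0.643  0.403 -0.143  1.032 -0.    -0.88 ]
F [-0.3  0.7 -0.9]
gap 0.0502
turn -0.065
0.004 152 [ 0.4848 -0.3214  0.0046] [ 0.543  -0.2618  0.0139]
0.02 60 [ 0.505  -0.2917  0.0211] [ 0.5243 -0.2798  0.0494]
0.05 32 [ 0.5054 -0.303   0.0508] [ 0.525  -0.2781  0.0594]
```

View pics/side2.png

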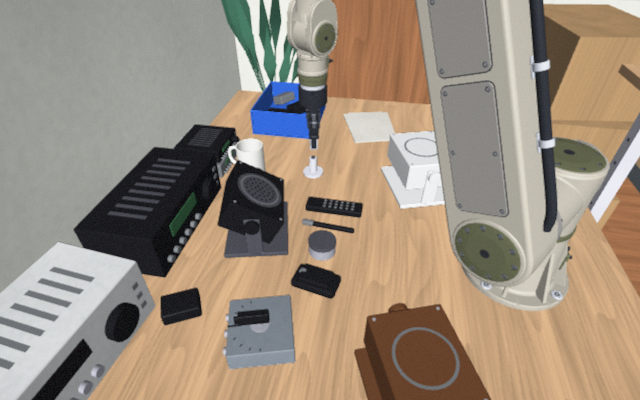

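```bash
python3 -m creep '{"hand":[50,50,50,50,50],"delta_pos":[[0,-0.006,0],[-0.001,-0.004,0.02],[0,0,0.03],[0,0,0.025],[0,0,0.02]],"turn":[0,0,0,0,0]}'
python3 -c "
from h import *
plan([.514,-.291,.028],193.9)"
```

```text
clock: 13.58
tcp_pos: [0.5177, -0.2906, 0.0454]
orientation: [0.001, -0.12, 0.993, -0.001]
wrist_force: [-0.9, 0.4, 0.3]
finger_gap: 0.0499
tcp [ 0.5177 -0.2906  0.0454]
yaw -166.23
tilt 0.0032
shift [0.0047 0.0006 0.0218]
len_mm 17.8
t 13.58
q [-0.647  0.474 -0.221  0.873 -0.    -0.887]
F [-0.9  0.4  0.3]
gap 0.0499
turn -0.026
```

```bash
python3 -m creep '{"hand":[50,50,50,40,32],"delta_pos":[[0.002,0,0.005],[0,0,0.005],[0.001,0,0.005],[0,0,0],[0,0,0]],"turn":[0,0,0,0,0]}'
python3 -c "
from h import *
plan([.514,-.291,.028],193.9)"
```

```text
clock: 14.0
tcp_pos: [0.5147, -0.2913, 0.0332]
orientation: [0.001, -0.119, 0.993, -0.001]
wrist_force: [0.5, -0.6, -0.3]
finger_gap: 0.0317
tcp [ 0.5147 -0.2913  0.0332]
yaw -166.29
tilt 0.002
shift [0.0008 0.0006 0.0065]
len_mm 5.2
t 14.0
q [-0.651  0.484 -0.239  0.846 -0.    -0.89 ]
F [ 0.5 -0.6 -0.3]
gap 0.0317
turn -0.037
```

```bash
python3 -m creep '{"hand":[32,32,15,15,15],"delta_pos":[[0.001,0.0005,0.006],[0,0,0],[0,0,0],[0,0,0],[0,0,0]],"turn":[0,0,0,0,0]}' 30
python3 -c "
from h import *
plan([.514,-.291,.028],193.9)"
```

```text
clock: 14.42
tcp_pos: [0.5133, -0.291, 0.0274]
orientation: [0.0, -0.119, 0.993, -0.0]
wrist_force: [-0.2, -0.4, 1.6]
finger_gap: 0.0216
tcp [ 0.5133 -0.291   0.0274]
yaw -166.31
tilt 0.0006
shift [-0.0009 -0.0003 -0.0008]
len_mm 1.0
t 14.42
q [-0.652  0.489 -0.247  0.834 -0.    -0.891]
F [-0.2 -0.4  1.6]
gap 0.0216
turn -0.041
```

```bash
cat >> h.py <<'E'
L=.534;psi=np.radians(13.9)
gc=np.array([.590,-.0243,.1265]); gu=np.array([np.cos(L)*np.cos(psi),np.cos(L)*np.sin(psi),np.sin(L)]); gn=np.array([-np.sin(L)*np.cos(psi),-np.sin(L)*np.sin(psi),np.cos(L)]); gy=np.array([-np.sin(psi),np.cos(psi),0])
def tcp_for(u,n,v=0): return gc+u*gu/1000+n*gn/1000+v*gy/1000-np.array([0,0,.008])
def grille_state():
    s=env.get_state(); d=s["tcp_pos"]+[0,0,.008]-gc; F=s["wrist_force"]
    print("grasp in grille u,v,n mm",(np.array([d@gu,d@gy,d@gn])*1000).round(1),"F u,v,n",np.round([F@gu,F@gy,F@gn],1),"t",round(s["clock"],2),"gap",round(s["finger_gap"],4),"tq",np.round(s["ft_torque"],2))
def delta_units(du,dn,dv=0):
    s=env.get_state(); M=rot(s["orientation"]); return (M.T@(du*gu+dn*gn+dv*gy)/800).round(4)
E
python3 -m creep '{"hand":[15,15,15,15,15],"delta_pos":[[0,0,-0.02],[0,0,-0.03],[0,0,-0.04],[0,0,-0.045],[0,0,-0.045]],"turn":[0,0,0,0,0]}'
python3 -m creep '{"hand":[15,15,15,15,15],"delta_pos":[[0,0,-0.045],[0,0,-0.04],[0,0,-0.02],[0,0,0],[0,0,0]],"turn":[0,0,0,0,0]}'
python3 - <<'E'
from h import *
a=tcp_for(27,76);print(a, tcp_for(27,45.75)); plan(a,193.9)
E
```

```text
clock: 14.83
tcp_pos: [0.5123, -0.2899, 0.1716]
orientation: [-0.001, -0.119, 0.993, 0.001]
wrist_force: [1.4, -1.0, -2.1]
finger_gap: 0.0212
clock: 15.25
tcp_pos: [0.5134, -0.2908, 0.2552]
orientation: [0.0, -0.119, 0.993, -0.0]
wrist_force: [-0.5, 1.0, -3.0]
finger_gap: 0.0209
[ 0.57501067 -0.02800948  0.1976616 ] [ 0.58995646 -0.02431077  0.17162307]
tcp [ 0.5134 -0.2908  0.2552]
yaw -166.29
tilt 0.0012
shift [-0.1526  0.301   0.0718]
len_mm 276.0
t 15.25
q [-0.651  0.339  0.114  1.344  0.    -0.891]
F [-0.5  1.  -3. ]
gap 0.0209
turn -0.039
```

```bash
python3 -m creep '{"hand":[15,15,15,15,15],"delta_pos":[[-0.01,0.02,0],[-0.018,0.036,0],[-0.018,0.036,0],[-0.018,0.036,0],[-0.018,0.036,0]],"turn":[-0.04,0,0,0,0]}'
python3 -m creep '{"hand":[15,15,15,15,15],"delta_pos":[[-0.018,0.036,0],[-0.018,0.036,0],[-0.018,0.036,0.01],[-0.013,0.026,0.02],[0,0,0.02]],"turn":[0,0,0,0,0]}'
python3 - <<'E'
from h import *
a=tcp_for(27,55); plan(a,193.9);grille_state();c=grab("side");np.save("side3.npy",c,allow_pickle=True)
cv2.imwrite("pics/side3.png",cv2.resize(c["pixels"][60:260,180:400,::-1],(660,600)))
E
```

```text
clock: 15.67
tcp_pos: [0.5441, -0.1458, 0.2518]
orientation: [-0.002, -0.121, 0.993, 0.001]
wrist_force: [0.4, -0.6, -1.7]
finger_gap: 0.0212
clock: 16.08
tcp_pos: [0.5711, -0.026, 0.2121]
orientation: [-0.001, -0.124, 0.992, 0.001]
wrist_force: [0.8, -0.4, -1.6]
finger_gap: 0.0213
tcp [ 0.5711 -0.026   0.2121]
yaw -165.81
tilt 0.0038
shift [-0.0176 -0.0038  0.0406]
len_mm 35.5
t 16.08
q [-0.187  0.319 -0.02   1.235  0.002 -0.435]
F [ 0.8 -0.4 -1.6]
gap 0.0213
turn 0.058
grasp in grille u,v,n mm [31.4  2.9 90.1] F u,v,n [-0.2 -0.6 -1.8] t 16.08 gap 0.0213 tq [-0.07  0.08  0.04]
```

View pics/side3.png

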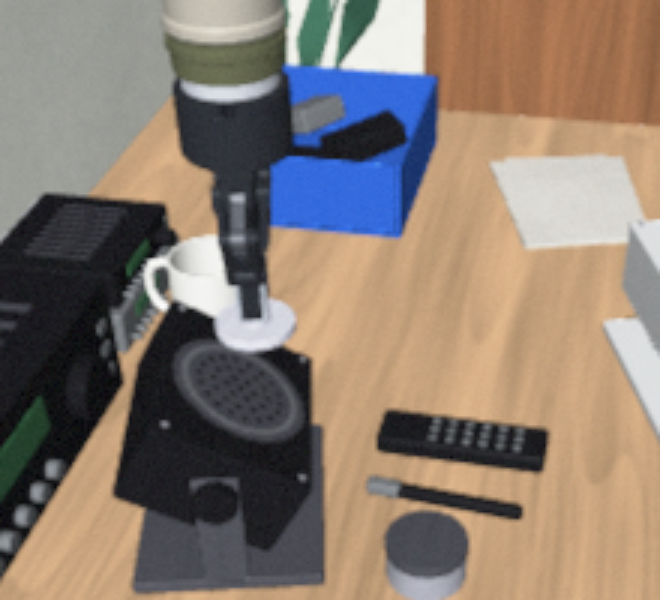

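```bash
python3 -m creep '{"hand":[15,15,15,15,15],"delta_pos":[[-0.006,-0.002,0.012],[-0.006,-0.002,0.012],[-0.006,0,0.01],[0,0,0.004],[0,0,0]],"turn":[0.04,0,0,0,0]}' 25
python3 - <<'E'
from h import *
grille_state();s=env.get_state();print(s["tcp_pos"]);plan(tcp_for(27,45.75),193.9)
print("per mm: +u",delta_units(1,0),"-n",delta_units(0,-1),"down roll",delta_units(-22,-10.3))
E
```

```text
clock: 16.55
tcp_pos: [0.5861, -0.031, 0.1833]
orientation: [-0.001, -0.119, 0.993, 0.0]
wrist_force: [-1.0, 0.3, -2.1]
finger_gap: 0.0214
grasp in grille u,v,n mm [28.4 -5.5 58.5] F u,v,n [-1.9  0.5 -1.4] t 16.55 gap 0.0214 tq [-0.04  0.05  0.  ]
[ 0.58611847 -0.03097759  0.18332964]
tcp [ 0.5861 -0.031   0.1833]
yaw -166.37
tilt 0.002
shift [-0.0067  0.007   0.0146]
len_mm 14.0
t 16.55
q [-0.189  0.36  -0.033  1.18  -0.    -0.427]
F [-1.   0.3 -2.1]
gap 0.0214
turn -0.053
per mm: +u [-0.0011  0.     -0.0006] -n [-0.0006  0.      0.0011] down roll [ 0.0171 -0.0001  0.0251]
```

```bash
python3 -m creep '{"hand":[15,15,15,15,15],"delta_pos":[[-0.003,0.004,0.005],[-0.003,0.003,0.004],[0,0,0],[-0.0006,0,0.0011],[0,0,0]],"turn":[-0.05,0,0,0,0]}' 25
python3 -c "
from h import *
grille_state()"
python3 -m creep '{"hand":[15,15,15,15,15],"delta_pos":[[-0.0006,0,0.0011],[0,0,0],[-0.0006,0,0.0011],[0,0,0],[0,0,0]],"turn":[0,0,0,0,0]}' 25
python3 -c "
from h import *
grille_state()"
```

```text
clock: 16.97
tcp_pos: [0.5903, -0.0235, 0.1768]
orientation: [0.0, -0.122, 0.993, -0.0]
wrist_force: [0.0, 0.2, -0.9]
finger_gap: 0.0213
grasp in grille u,v,n mm [30.1  0.7 50. ] F u,v,n [-0.4  0.2 -0.8] t 16.97 gap 0.0213 tq [-0.05  0.01  0.03]
clock: 17.38
tcp_pos: [0.5911, -0.0234, 0.1748]
orientation: [-0.0, -0.121, 0.993, -0.0]
wrist_force: [0.3, 0.4, -0.2]
finger_gap: 0.021
grasp in grille u,v,n mm [29.8  0.6 47.8] F u,v,n [ 0.2  0.3 -0.4] t 17.38 gap 0.021 tq [-0.02 -0.05 -0.  ]
```

```bash
python3 -m creep '{"hand":[15,15,15,15,15],"delta_pos":[[-0.0006,0,0.0011],[0,0,0],[-0.0006,0,0.0011],[0,0,0],[0,0,0]],"turn":[0,0,0,0,0]}' 25
python3 -c "
from h import *
grille_state()"
python3 -m creep '{"hand":[15,15,15,15,15],"delta_pos":[[-0.0006,0,0.0011],[0,0,0],[-0.0006,0,0.0011],[0,0,0],[0,0,0]],"turn":[0,0,0,0,0]}' 25
python3 -c "
from h import *
grille_state()"
```

```text
clock: 17.8
tcp_pos: [0.5921, -0.0232, 0.1731]
orientation: [0.0, -0.121, 0.993, -0.0]
wrist_force: [-1.0, -0.2, -1.8]
finger_gap: 0.0213
grasp in grille u,v,n mm [29.8  0.6 45.8] F u,v,n [-1.8  0.1 -1. ] t 17.8 gap 0.0213 tq [0.   0.06 0.03]
clock: 18.22
tcp_pos: [0.5925, -0.0231, 0.1723]
orientation: [-0.0, -0.121, 0.993, -0.0]
wrist_force: [-3.9, -0.4, 6.4]
finger_gap: 0.0213
grasp in grille u,v,n mm [29.7  0.6 45. ] F u,v,n [-0.1  0.5  7.5] t 18.22 gap 0.0213 tq [-0.05  0.8   0.02]
```

```bash
python3 -m creep '{"hand":[15,15,15,15,15],"delta_pos":[[0.0009,0,0.0008],[0.0009,0,0.0008],[0.0009,0,0.0008],[0.0009,0,0.0008],[0,0,0]],"turn":[0,0,0,0,0]}' 22
python3 - <<'E'
from h import *
grille_state()
c=grab("side")
cv2.imwrite("pics/side4.png",cv2.resize(c["pixels"][100:260,190:320,::-1],(487,600)))
grille_state()
E
```

```text
clock: 18.63
tcp_pos: [0.5919, -0.0234, 0.1717]
orientation: [0.003, -0.122, 0.993, -0.0]
wrist_force: [-2.2, 2.0, 11.3]
finger_gap: 0.0217
grasp in grille u,v,n mm [28.9  0.4 44.7] F u,v,n [ 4.3  2.5 10.6] t 18.63 gap 0.0217 tq [0.48 0.19 0.04]
grasp in grille u,v,n mm [28.9  0.4 44.7] F u,v,n [ 4.   1.7 10.6] t 18.68 gap 0.0213 tq [0.46 0.12 0.08]
```

View pics/side4.png

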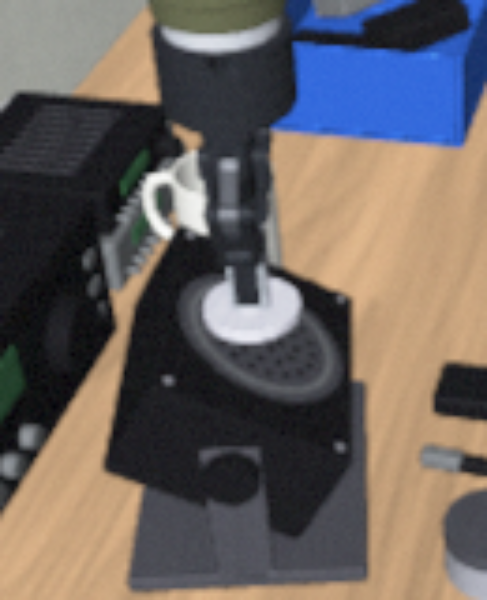

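```bash
cat >> h.py <<'E'
def disc(name="side",save=None,retry=0):
    c=grab(name); P=cloud(c); px=c["pixels"].astype(int)
    s=env.get_state(); g=s["tcp_pos"]+[0,0,.008]
    m=(c["depth"]>0)&(px.min(-1)>150)&(np.ptp(px,axis=-1)<40)&(np.linalg.norm(P-g,axis=-1)<.055)&((P-gc)@gn<.05)
    Q=P[m]
    if save: cv2.imwrite(save,cv2.resize(c["pixels"][100:260,190:320,::-1],(487,600)))
    best=None; rng=np.random.default_rng(0)
    for k in range(800):
        a=Q[rng.choice(len(Q),3,replace=False)]; n=np.cross(a[1]-a[0],a[2]-a[0]); l=np.linalg.norm(n)
        if l<1e-5: continue
        n/=l; n*=np.sign(n[2]); inl=np.abs((Q-a[0])@n)<.002
        if n[2]>.6 and (best is None or inl.sum()>best.sum()): best=inl
    q=Q[best]; o=q.mean(0); n=np.linalg.svd(q-o,full_matrices=False)[2][2]; n*=np.sign(n[2])
    d=q-gc
    print("disc pts",len(Q),len(q),"n",n.round(3),"lean",round(float(np.arccos(n[2])),3),"angle to grille",round(float(np.arccos(n@gn)),3),"comp u,v",(n@gu).round(3),(n@gy).round(3),"u range",(np.percentile(d@gu,[2,98])*1000).round(1),"v range",(np.percentile(d@gy,[2,98])*1000).round(1),"n range",(np.percentile(d@gn,[2,98])*1000).round(1))
E
python3 -m creep '{"hand":[15,15,15,15,15],"delta_pos":[[0.0009,0,0.0008],[0.0009,0,0.0008],[0.0009,0,0.0008],[0.0009,0,0.0008],[0,0,0]],"turn":[0,0,0,0,0]}' 20
python3 - <<'E'
from h import *
grille_state()
disc(save="pics/side5.png")
E
```

```text
clock: 19.1
tcp_pos: [0.5895, -0.0243, 0.169]
orientation: [0.003, -0.122, 0.993, -0.001]
wrist_force: [-1.0, 0.3, 10.2]
finger_gap: 0.0211
grasp in grille u,v,n mm [25.3  0.1 43.7] F u,v,n [4.4 0.5 9.2] t 19.1 gap 0.0211 tq [ 0.22 -0.09  0.02]
disc pts 315 236 n [-0.082 -0.008  0.997] lean 0.082 angle to grille 0.453 comp u,v 0.437 0.012 u range [-10.4  37.7] v range [-21.6  28.6] n range [ 7.2 31.4]
```

```bash
python3 -m creep '{"hand":[15,15,15,15,15],"delta_pos":[[0.0009,0,0.001],[0.0009,0,0.001],[0.0009,0,0.001],[0.0009,0,0.001],[0,0,0]],"turn":[0,0,0,0,0]}' 20
python3 -c "
from h import *
grille_state()"
python3 -m creep '{"hand":[15,15,15,15,15],"delta_pos":[[0.0009,0,0.001],[0.0009,0,0.001],[0.0009,0,0.001],[0.0009,0,0.001],[0,0,0]],"turn":[0,0,0,0,0]}' 20
python3 - <<'E'
from h import *
grille_state()
disc(save="pics/side6.png")
E
```

```text
clock: 19.57
tcp_pos: [0.5866, -0.0252, 0.1655]
orientation: [0.003, -0.121, 0.993, -0.001]
wrist_force: [-1.2, -0.1, 8.4]
finger_gap: 0.0211
grasp in grille u,v,n mm [20.9 -0.  42.3] F u,v,n [3.2 0.2 7.9] t 19.57 gap 0.0211 tq [ 0.13 -0.1   0.03]
clock: 19.98
tcp_pos: [0.584, -0.0259, 0.1623]
orientation: [0.003, -0.122, 0.993, -0.001]
wrist_force: [0.0, 0.6, 7.6]
finger_gap: 0.0211
grasp in grille u,v,n mm [17.  -0.1 40.9] F u,v,n [4.  0.6 6.5] t 19.98 gap 0.0211 tq [ 0.14 -0.23  0.03]
disc pts 314 222 n [-0.228 -0.045  0.973] lean 0.234 angle to grille 0.3 comp u,v 0.296 0.011 u range [-15.1  35.6] v range [-20.3  28.5] n range [ 7. 24.]
```

```bash
python3 -m creep '{"hand":[15,15,15,15,15],"delta_pos":[[0.0008,0,0.0011],[0.0008,0,0.0011],[0.0008,0,0.0011],[0.0008,0,0.0011],[0,0,0]],"turn":[0,0,0,0,0]}' 20
python3 -c "
from h import *
grille_state()"
python3 -m creep '{"hand":[15,15,15,15,15],"delta_pos":[[0.0007,0,0.0012],[0.0007,0,0.0012],[0.0007,0,0.0012],[0.0007,0,0.0012],[0,0,0]],"turn":[0,0,0,0,0]}' 20
python3 - <<'E'
from h import *
grille_state()
disc(save="pics/side7.png")
E
```

```text
clock: 20.45
tcp_pos: [0.5815, -0.0266, 0.1586]
orientation: [0.003, -0.121, 0.993, -0.001]
wrist_force: [-0.7, 0.3, 7.3]
finger_gap: 0.0209
grasp in grille u,v,n mm [12.8 -0.1 39. ] F u,v,n [3.1 0.4 6.6] t 20.45 gap 0.0209 tq [ 0.09 -0.26 -0.04]
clock: 20.87
tcp_pos: [0.5794, -0.0271, 0.1546]
orientation: [0.003, -0.121, 0.993, -0.001]
wrist_force: [0.5, 0.8, 7.2]
finger_gap: 0.0213
grasp in grille u,v,n mm [ 8.9 -0.1 36.7] F u,v,n [4.2 0.6 5.9] t 20.87 gap 0.0213 tq [ 0.09 -0.31  0.07]
disc pts 303 194 n [-0.392 -0.08   0.917] lean 0.411 angle to grille 0.124 comp u,v 0.123 0.016 u range [-18.9  34.3] v range [-19.7  28.1] n range [ 7.2 15.2]
```

```bash
python3 -m creep '{"hand":[15,15,15,15,15],"delta_pos":[[0.0006,0,0.0013],[0.0006,0,0.0013],[0.0006,0,0.0013],[0.0006,0,0.0013],[0,0,0]],"turn":[0,0,0,0,0]}' 20
python3 - <<'E'
from h import *
grille_state()
disc(save="pics/side8.png")
E
```

```text
clock: 21.33
tcp_pos: [0.5776, -0.0275, 0.1505]
orientation: [0.003, -0.122, 0.993, -0.001]
wrist_force: [0.3, 0.3, 7.6]
finger_gap: 0.021
grasp in grille u,v,n mm [ 5.2 -0.1 34.1] F u,v,n [4.2 0.2 6.4] t 21.33 gap 0.021 tq [ 0.13 -0.32  0.02]
disc pts 296 189 n [-0.468 -0.102  0.878] lean 0.499 angle to grille 0.037 comp u,v 0.035 0.013 u range [-19.2  33.8] v range [-21.   29.2] n range [ 6.6 10.8]
```

```bash
python3 -m creep '{"hand":[15,15,15,15,15],"delta_pos":[[0.0003,0,0.0013],[0.0003,0,0.0013],[0,0,0],[0,0,0],[0,0,0]],"turn":[0,0,0,0,0]}' 20
python3 - <<'E'
from h import *
grille_state()
disc(save="pics/side9.png")
E
```

```text
clock: 21.8
tcp_pos: [0.577, -0.0277, 0.1488]
orientation: [0.003, -0.121, 0.993, -0.001]
wrist_force: [-0.8, -0.5, 10.3]
finger_gap: 0.0211
grasp in grille u,v,n mm [ 3.8 -0.2 33. ] F u,v,n [ 4.5 -0.2  9.4] t 21.8 gap 0.0211 tq [ 0.22 -0.02  0.09]
disc pts 292 190 n [-0.499 -0.114  0.859] lean 0.538 angle to grille 0.01 comp u,v -0.004 0.01 u range [-20.6  33.9] v range [-22.   28.7] n range [5.9 9.2]
```

```bash
python3 -m creep '{"hand":[15,15,15,15,15],"delta_pos":[[-0.0008,0,-0.0002],[0,0,0],[0,0,0],[0,0,0],[0,0,0]],"turn":[0,0,0,0,0]}' 20
python3 - <<'E'
from h import *
grille_state()
disc(save="pics/side10.png")
for n in("side","top"):
    print(n,[(k["location"],k["score"]) for k in env.pinpoint(n,"pickup_foot")][:2]) if n=="side" else None
c=grab("top");P=cloud(c);m=(c["depth"]>0)&(P[...,2]>.066)&(P[...,2]<.085)&(np.linalg.norm(P[...,:2]-np.array([.5075,.267]),axis=-1)<.06)
print(m.sum(),cv2.minAreaRect((P[m][:,:2]*1000).astype(np.float32)) if m.sum()>20 else None)
cv2.imwrite("pics/top10.png",c["pixels"][:,:,::-1])
E
```

```text
clock: 22.27
tcp_pos: [0.577, -0.0277, 0.1489]
orientation: [0.002, -0.121, 0.993, -0.001]
wrist_force: [-3.5, -0.5, 10.6]
finger_gap: 0.0209
grasp in grille u,v,n mm [ 3.9 -0.2 33. ] F u,v,n [ 2.4  0.4 10.9] t 22.27 gap 0.0209 tq [0.06 0.3  0.08]
disc pts 291 182 n [-0.498 -0.125  0.858] lean 0.539 angle to grille 0.005 comp u,v -0.005 -0.001 u range [-20.2  33.4] v range [-22.   28.5] n range [5.7 9.4]
side []
134 ((520.6182861328125, 271.4765625), (64.60818481445312, 14.932336807250977), 16.496896743774414)
```

View pics/side10.png

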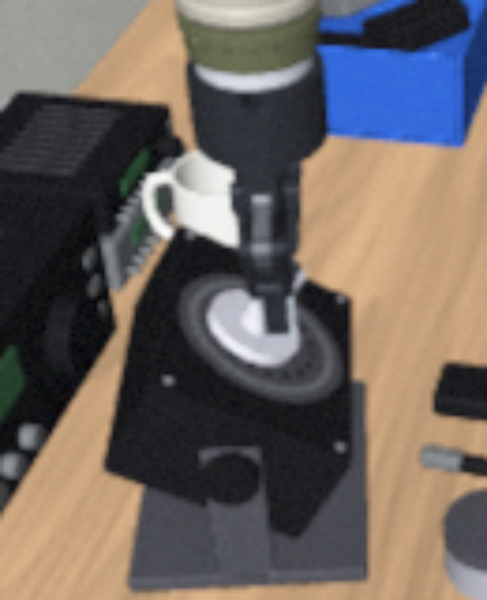

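View pics/top10.png

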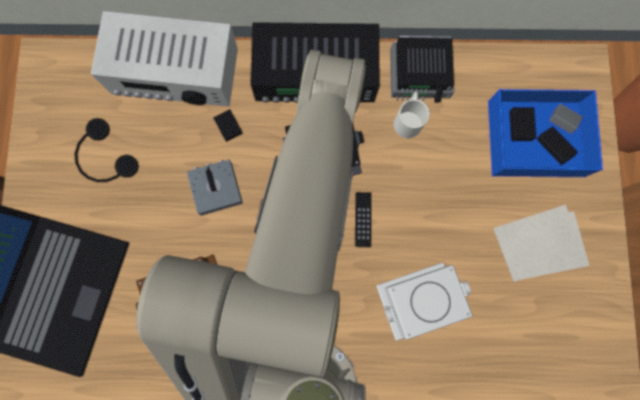

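The side view shows the disc flat on the grille inside the ring, with its underside about 4 mm uphill of the centre. The top view shows the handle at (180,212) along the line, and the mug, adapter and remote in place. Everything is steady, so I'm handing in.

Run:
```python
from h import *
grille_state()
print(env.hand_in())
grille_state()
```

```text
grasp in grille u,v,n mm [ 3.9 -0.1 33. ] F u,v,n [ 3.  -0.3 10. ] t 22.42 gap 0.0209 tq [ 0.09  0.27 -0.01]
the job is handed in; nothing more can be done
None
the job is handed in; nothing more can be done
```

I turned the volume handle onto the long line and let go of it. Then I pressed the pickup flush on the grille and handed in at 22.4 s, still holding it there. No verdict came back.

The moves can't tilt the tool, so I gripped the stem lightly and rolled the disc on its upper edge until it lay flat.

**Last checks**
- **Handle:** it pointed at 16.5°, and the unit's long line is at about 17°. Before the turn it was about 45° off.
- **Flushness:** the disc was about 0.005 rad off the grille plane, measured from the side camera's depth.
- **Position:** the disc's centre was about 4 mm uphill of the grille's centre, by my estimate from its edges.
- **Force:** the wrist read about 10 N along the grille's normal and 3 N along its face. Allowing for the pickup's weight, the press is about 11 to 12 N.
- **Other things on the desk:** the mug, adapter and remote looked unmoved in the last top picture. The arm hid the mouse, tin and marker there, and I did not measure any of them.

**What disagreed or failed**
- The grip point ended about 2 mm closer to the grille than expected. Either the stem slid slightly in the fingers or that is calibration error.
- The network did not find the pickup's foot in the final side picture, so the position and flushness figures come from depth alone.
- I did not re-measure the loudspeaker's tilt at the end.

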